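# Gauge the gear unit through its guide tube and present the rod for reading

## Task

Turn the shutter knob on top of the gear unit until its pointer meets the index mark, then take the gauge rod with the collar from the rest and push it down the slanting guide tube until the collar stops on the mouth of the tube. Draw it right out again and present it for reading: finish while still holding the rod in the air, still and level, with its tip over the note pad about 10 cm above it. Leave the knob on its mark, and leave the plain rod, the cups and the pliers where they are.

Things in the scene. Friction and masses are not known exactly. Their poses are not given: they have to be found in the camera images.
- shutter_knob (a joint): knob angle in rad; 0 = pointer exactly at the index mark, positive = further clockwise seen from above; stops at -1.45 and +0.5. It starts between -1.2 and -0.6, so turn it clockwise. 0.06 N m of friction holds it where it is left. More than 0.25 rad off its mark, a blade in the unit blocks the rod about 20 mm before the collar reaches the mouth
- knob_grip (a point): point on the knob's vertical axis 20 mm above the gear unit's cover, to grip at. Dark disc, 50 mm diameter, 8 mm high, with an upright bar across it 44 mm long, 12 mm thick; bar top 10 mm above this point, foot 12 mm below. x axis along the bar to its end with the bright pointer line, turning with the knob; z up. Index mark: small dark ridge on the cover, on the side away from the tube
- gear_unit: grey gear unit fixed to the bench, 145 x 128 mm, flat screwed cover 88 mm above the bench, stub shaft at one end. Origin on the bench beneath; x axis level, the way the rod goes in, from the guide tube to the knob and stub shaft; z up. Knob axis at x = 30 mm, y = 0. With the knob at its mark the pointer end of its bar points along +x
- guide_tube: steel guide tube rising out of the gear unit's cover, away from the knob. Origin at the centre of its open mouth, 120 mm above the bench; z axis outwards along the tube (the rod goes in along -z, 35 degrees below horizontal); y level. Mouth flared, 22 mm wide inside and 30 mm outside, narrowing over 14 mm to a 14 mm bore; 70 mm long, then hollow
- gauge_rod_grip (a point): gauge rod, 0.16 kg: dark flat-sided handle, steel collar, bright blade. Point on its axis at about the balance point, in the handle. x to the tip, z up in the rest. Handle 62 mm behind to 38 mm ahead, 16 wide (y), 24 high (z); collar 38 to 46 mm ahead, 32 diameter; blade 10 diameter, tip 156 mm ahead. Lies level, axis 60 mm above the bench; room for fingers beside the handle from -40 to +35 mm
- gauge_rod_collar (a point): centre of the collar's front face, 46 mm ahead of the grip point; it meets the mouth of the guide tube when the rod is fully in (the blade is 110 mm long from here)
- gauge_rod_tip (a point): tip of the gauge rod's blade, x axis along the rod
- plain_rod_grip (a point): the plain rod in the other place of the same rest, just like the gauge rod but without a collar; not to be used. Point and axes as for the gauge rod. Which rod lies in which place varies; the rods lie parallel, axes 84 mm apart
- rod_rest: low metal rest fixed to the bench, base plate 170 x 140 x 10 mm with two pairs of open-topped cradles; origin on the bench under its centre, x axis along the rods towards their tips. Rear cradles are at x = -70 mm, front ones at x = +70 mm (14 mm long each), lips up to 64 mm high; the rods lift straight up out of them
- pad: white note pad lying flat on the bench, fixed, 125 mm (x) by 85 mm (y), 9 mm thick; origin under its centre
- paper_cup: white paper cup, 72 mm wide, 78 mm high, origin at the centre of its foot; a loose bystander
- brown_cup: brown coffee cup, 88 mm wide, 98 mm high, origin at the centre of its foot; a loose bystander
- pliers: pliers with red handles lying flat, 178 x 41 x 16 mm; a loose bystander
There are look-alikes about, which are no part of the job. There is more than one size of the rod_rest; the one meant has the size given above.

How it is judged:
By the outcome, as a careful person would: the job done as asked, in the order asked, and still so for the second after the job is handed in, while the arm keeps its last pose, push and grip.
It also fails if it takes over 59 s, if anything falls off the work surface, if the arm or the gripper's body presses on something with over 40 N, if the wrist force passes 120 N, or if a joint passes its speed limit or range.

## Robot

A 7-joint arm with a two-finger parallel gripper is mounted at the origin on a cart in front of the work surface, level with it; the furniture and walls round the work are solid. World frame = base frame: x ahead of the robot, y to its left, z up, the work surface at z = 0. Lengths are in m, angles in rad, forces in N, time in s.
With the tool pointing down it reaches from about 0.425 to 0.925 m from the base axis. Payload 6.8 kg.
Tool frame: the origin (TCP) lies on the centre line of the jaws, within the pads' length; the fingertips stand 19 mm ahead of it and the grasp point (between the pads) is the TCP; z points along the fingers, y is the line along which they close (so a half turn about z gives the same grasp; the last joint's range is limited). The gripper opens to 85 mm and grips with 20 to 120 N. Pads are 22 mm wide; open, the fingers measure 114 mm over their backs; the gripper's body (76 mm by 85 mm) begins 54 mm behind the grasp point. The pads swing forward as they close: fully open they stand 13 mm farther back than shut.
Start: joints at [-1.287, 0.477, 0.022, 1.555, -0.011, 1.109, -0.083], TCP at [0.258, 0.624, 0.25] pointing down, gripper open.
Joint ranges: [-2.96, 2.96], [-0.34, 2.1], [-1.41, 1.46], [0.24, 2.44], [-1.37, 4.51], [0.17, 1.92], [-2.96, 2.96]. Speed limits (rad/s): [2.39, 2.39, 3.14, 3.14, 3.14, 3.14, 3.14].

## Interface

Orientations are given as a rotation vector (axis times angle).
In Python, from bench import r gives the robot as it stands. The module is installed in compiled form; this text tells all that it offers.
- The arm moves only by the tool arm_command, never from a script. Its argument "rows" is a list of rows, each an object of numbers: "fingers": the opening, from -1 (shut) to 1 (fully open); "x", "y", "z": the shift along the tool's x, y, z in m; "ax", "ay", "az": the turn, a rotation vector about the tool's x, y, z in degrees. In form: [{"fingers": .., "x": .., "y": .., "z": .., "ax": .., "ay": .., "az": ..}, ...]. A call has 1 to 10 rows; each row shifts and turns the commanded pose from where the row before left it, along the tool's axes as they then stand; what a row does not reach is not made up. A row lasts 1/12 s, in which the tool goes at most 41.7 mm and 7.16 degrees, less where a joint would pass 70% of its speed; a pose out of reach is approached as far as the arm can. A call is refused whole if a number of a shift passes 0.0417 or a number of a turn 7.16, either way. A call with a gripper value outside its range is refused whole. The fingers move at their own pace and stop on an object; "grip_force" is the grip in N (left out, the last holds). Time passes only in rows, so rows that do not move let the fingers close. It gives the time, the measured TCP pose, the force, the opening and the grip force at its end, in the units of the state.
- r.get_obs(): the state, without advancing time (a new reading comes with each control period).
- r.grab_frame(name): name is "scene" or "side" or "wrist"; returns a dict with "frame" (384x512x3 uint8, red, green, blue), "depth" (384x512 float32, m along the optical axis (not along the pixel's ray), 0 where there is no reading), "K" (3x3 intrinsics, pixels), "distortion" ([k1, k2, p1, p2, k3] as OpenCV has them; the pictures are not rectified), "world_from_camera" (4x4, takes a point from camera to world coordinates). Camera axes: x right, y down, z forward; pixel columns grow to the right and rows downward; lengths in m; the calibration is good to about 2 mm. A picture is of the moment at which its call begins.
- r.hand_in(): hands the job in; it is judged then, once.
The state is a dict: "clock": time; "joints": joint angles; "qvel": joint speeds; "tau": joint torques, N m; "tcp_pos": TCP position; "orientation": TCP orientation; "contact_force": force on the tool from outside, world axes, zero at the start; "moment": the same for the moment, N m; "grip_width": finger opening in m; "gripper_force": force on a finger pad.
Only numpy, scipy, OpenCV 4.12 (cv2) and the standard library are available. Lean on these libraries where they do the work, as an engineer would, in place of code of your own. Each camera call takes 0.05 s, during which the arm holds its last target. There are 200 camera calls.

## Working session

There is one attempt and no reset: what is moved stays moved. The work goes in short steps, Python scripts to look and compute and a tool call to move; the robot and the scene stay as the last step left them, time stands still between calls to the robot, and variables do not carry over. Pictures are saved under pics/ and viewed, at most 11 in all, crops included, and the job is handed in when it is done.

Besides the shell and the picture viewer there is one more tool, called in YAML: its name, and indented under it one key for each argument. arm_command: Moves the arm, as the interface text tells. Its arguments: {"type":"object","properties":{"rows":{"type":"array"},"grip_force":{"type":"number"}},"required":["rows"]}

```bash
mkdir -p pics
cat > h.py <<'E'
import numpy as np, cv2
from scipy.spatial.transform import Rotation as R
from bench import r
def grab(n):
    f=r.grab_frame(n); np.savez(f'pics/{n}.npz',**{k:np.asarray(v) for k,v in f.items()}); return f
def load(n): return dict(np.load(f'pics/{n}.npz'))
def cast(f,px,z):
    p=cv2.undistortPoints(np.array(px,float).reshape(-1,1,2),f['K'],f['distortion']).reshape(-1,2)
    d=np.c_[p,np.ones(len(p))]@f['world_from_camera'][:3,:3].T; o=f['world_from_camera'][:3,3]
    return o+d*((z-o[2])/d[:,2])[:,None]
def cloud(f):
    H,W=f['depth'].shape; u,v=np.meshgrid(np.arange(W),np.arange(H))
    p=cv2.undistortPoints(np.c_[u.ravel(),v.ravel()].astype(float).reshape(-1,1,2),f['K'],f['distortion']).reshape(-1,2)
    P=np.c_[p,np.ones(len(p))]*f['depth'].reshape(-1,1)
    return (P@f['world_from_camera'][:3,:3].T+f['world_from_camera'][:3,3]).reshape(H,W,3)
E
python3 - <<'E'
from h import *
for n in ['scene','side']:
    f=grab(n); print(n,f['world_from_camera'].round(3).tolist(),f['K'][0,0])
a=np.vstack([load('scene')['frame'],load('side')['frame']])
cv2.imwrite('pics/s1.png',cv2.resize(load('scene')['frame'],(800,600))[:,:,::-1])
cv2.imwrite('pics/s2.png',cv2.resize(load('side')['frame'],(800,600))[:,:,::-1])
o=r.get_obs();print({k:np.round(v,3).tolist() for k,v in o.items()})
E
```

```text
scene [[0.894, -0.265, 0.361, 0.061], [-0.447, -0.514, 0.732, -0.9], [-0.009, -0.816, -0.578, 0.852], [0.0, 0.0, 0.0, 1.0]] 498.18594879216647
side [[-1.0, -0.002, -0.007, 0.542], [0.006, 0.402, -0.915, 1.074], [0.005, -0.915, -0.402, 0.536], [0.0, 0.0, 0.0, 1.0]] 399.2885820474483
{'clock': 0.1, 'joints': [-1.287, 0.478, 0.022, 1.556, -0.012, 1.109, -0.083], 'qvel': [0.001, -0.001, 0.002, -0.003, -0.001, -0.002, -0.001], 'tau': [0.004, -59.776, 1.613, -28.196, 0.013, 0.005, 0.0], 'tcp_pos': [0.258, 0.623, 0.249], 'orientation': [-0.611, -3.081, 0.002], 'contact_force': [0.112, 0.726, 0.212], 'moment': [0.007, -0.03, -0.016], 'gripper_force': 0.0, 'grip_width': 0.085}
```

View pics/s1.png

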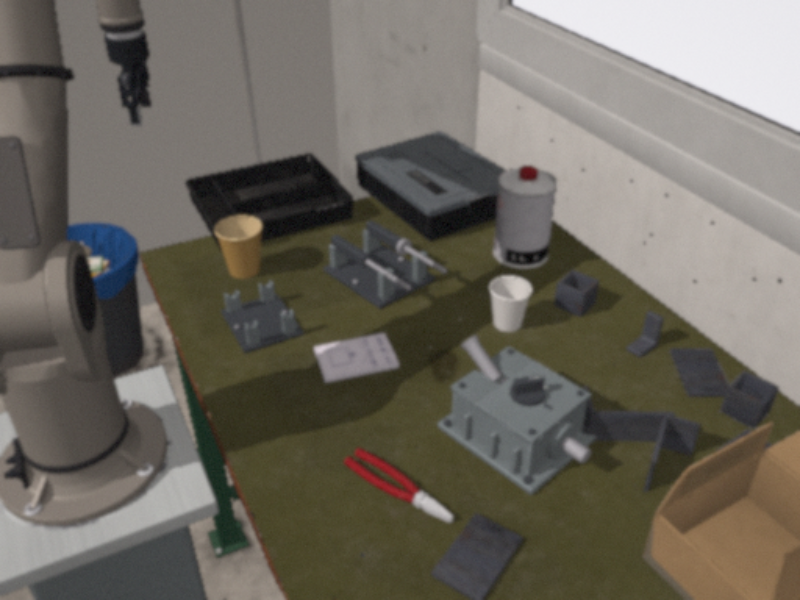

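View pics/s2.png

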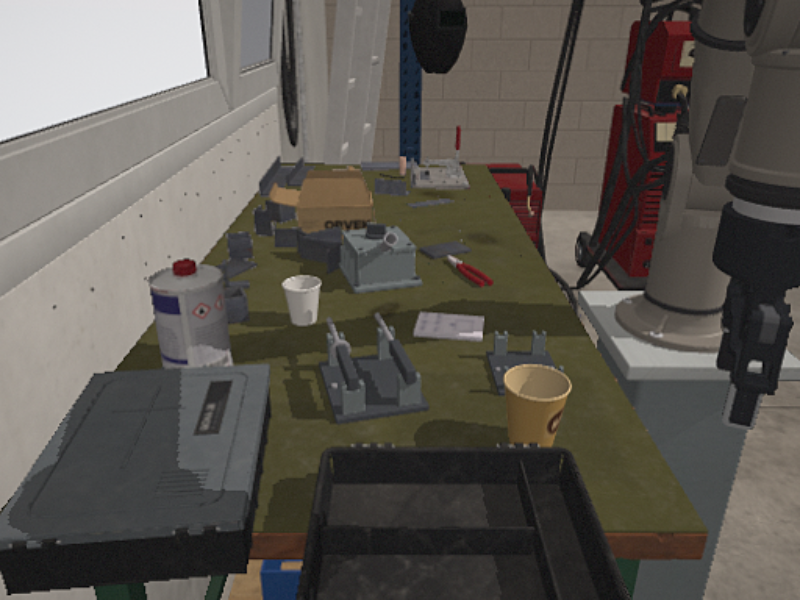

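The scene picture (800×600) shows the gear unit around (520,410), its knob at (528,388) and the tube mouth at (470,345). The full rest is at (385,260), with the collared rod the farther one (collar at (402,247)), and the pad is at (355,357). In the side picture the collared rod is the left one (345,350).

Run:
```python
from h import *
for n in ['scene','side']:
    f=load(n);C=cloud(f)
    print(n)
    ok=f['depth']>0
    gc=C[int((388 if n=='scene' else 232)*.64),int((528 if n=='scene' else 376)*.64)];print('knob px',gc.round(3))
    X=C[ok]; F=f['frame'][ok].astype(int)
    near=np.linalg.norm(X[:,:2]-gc[:2],axis=1)<.2
    for z0,z1,nm in [(.083,.093,'cover'),(.1015,.13,'above')]:
        m=near&(X[:,2]>z0)&(X[:,2]<z1)
        P=X[m]; print(nm,m.sum(),[np.round(v,4) for v in cv2.minAreaRect(P[:,:2].astype(np.float32))])
        if nm=='above': 
            np.save(f'pics/ab_{n}.npy',P)
            for k in np.arange(.10,.135,.005):
                q=P[(P[:,2]>k)&(P[:,2]<k+.005)]
                if len(q): print(k.round(3),len(q),q.min(0).round(3),q.max(0).round(3))
    rc=C[int((260 if n=='scene' else 375)*.64),int((385 if n=='scene' else 372)*.64)];print('rest px',rc.round(3))
    near=np.linalg.norm(X[:,:2]-rc[:2],axis=1)<.2
    m=near&(X[:,2]>.052)&(X[:,2]<.09)
    P=X[m];print('rods',m.sum(),[np.round(v,4) for v in cv2.minAreaRect(P[:,:2].astype(np.float32))]); 
    m=near&(X[:,2]>.004)&(X[:,2]<.014)
    print('base',[np.round(v,4) for v in cv2.minAreaRect(X[m][:,:2].astype(np.float32))])
    w=F.min(1)>110
    m=(X[:,2]>0)&(X[:,2]<.02)&w&(abs(X[:,0]-.5)<.3)&(abs(X[:,1])<.4)
    print('pad',m.sum(),[np.round(v,4) for v in cv2.minAreaRect(X[m][:,:2].astype(np.float32))])
```

```text
scene
knob px [ 0.582 -0.257  0.105]
cover 2369 [array([ 0.5821, -0.2408]), array([0.1369, 0.1521]), np.float64(16.596)]
above 347 [array([ 0.5662, -0.2078]), array([0.0376, 0.1321]), np.float64(20.8743)]
0.1 55 [ 0.549 -0.266  0.102] [ 0.604 -0.159  0.105]
0.105 74 [ 0.545 -0.264  0.105] [ 0.604 -0.152  0.11 ]
0.11 68 [ 0.542 -0.263  0.11 ] [ 0.604 -0.149  0.115]
0.115 103 [ 0.54  -0.263  0.115] [ 0.605 -0.147  0.12 ]
0.12 28 [ 0.538 -0.248  0.12 ] [ 0.568 -0.149  0.125]
0.125 19 [ 0.544 -0.16   0.125] [ 0.563 -0.147  0.129]
rest px [0.611 0.261 0.008]
rods 1438 [array([0.6556, 0.2925]), array([0.296 , 0.3593]), np.float64(17.2539)]
base [array([0.6331, 0.2983]), array([0.3418, 0.3279]), np.float64(8.5427)]
pad 1601 [array([ 0.5683, -0.0483]), array([0.389 , 0.5944]), np.float64(0.2306)]
side
knob px [ 0.589 -0.248  0.098]
cover 421 [array([ 0.5836, -0.2373]), array([0.1321, 0.1578]), np.float64(17.6839)]
above 129 [array([ 0.569 , -0.1968]), array([0.0353, 0.1336]), np.float64(20.0442)]
0.1 16 [ 0.554 -0.254  0.102] [ 0.607 -0.147  0.105]
0.105 33 [ 0.544 -0.254  0.105] [ 0.607 -0.132  0.11 ]
0.11 28 [ 0.544 -0.254  0.11 ] [ 0.606 -0.133  0.115]
0.115 31 [ 0.541 -0.256  0.115] [ 0.606 -0.135  0.12 ]
0.12 12 [ 0.544 -0.247  0.12 ] [ 0.589 -0.138  0.124]
0.125 9 [ 0.547 -0.154  0.125] [ 0.566 -0.144  0.129]
rest px [0.581 0.213 0.009]
rods 1026 [array([0.6536, 0.2247]), array([0.2481, 0.2211]), np.float64(15.7058)]
base [array([0.5833, 0.2025]), array([0.3796, 0.2457]), np.float64(26.0326)]
pad 790 [array([ 0.542 , -0.0281]), array([0.406 , 0.5424]), np.float64(12.323)]
```

```bash
cat >> h.py <<'E'
def tool(heading,pitch=0.):
    # tool x horizontal along heading(deg) pitched down by pitch, z down
    h=np.radians(heading);p=np.radians(pitch)
    x=np.array([np.cos(h)*np.cos(p),np.sin(h)*np.cos(p),-np.sin(p)]);y=np.array([np.sin(h),-np.cos(h),0])
    return np.c_[x,y,np.cross(x,y)]
def delta(P,Rt,cur=None):
    o=r.get_obs();p0=np.array(o['tcp_pos']);R0=R.from_rotvec(o['orientation']).as_matrix() if cur is None else cur
    s=R0.T@(np.array(P)-p0);w=np.degrees(R.from_matrix(R0.T@Rt).as_rotvec())
    print('shift mm',(s*1e3).round(1),'turn deg',w.round(2),'rows',np.ceil(max(np.linalg.norm(s)/.0417,np.linalg.norm(w)/7.16)))
E
python3 - <<'E'
from h import *
f=load('scene')
print('collar,tip,plainfront,plaintip',cast(f,np.array([[402,247],[444,271],[368,262],[408,288]])*.64,.06).round(3))
print('pad',cast(f,np.array([[314,347],[388,335],[399,366],[324,381]])*.64,.009).round(3))
print('cup',cast(f,np.array([[510,325],[243,270]])*.64,0).round(3))
f=load('side')
print('tips',cast(f,np.array([[332,322],[345,348],[379,319],[413,378]])*.64,.06).round(3))
print(R.from_rotvec(r.get_obs()['orientation']).as_matrix().round(3))
E
```

```text
collar,tip,plainfront,plaintip [[0.626 0.213 0.06 ]
 [0.657 0.106 0.06 ]
 [0.547 0.196 0.06 ]
 [0.574 0.089 0.06 ]]
pad [[ 0.387  0.073  0.009]
 [ 0.512  0.044  0.009]
 [ 0.493 -0.036  0.009]
 [ 0.37  -0.014  0.009]]
cup [[ 0.721 -0.019  0.   ]
 [ 0.354  0.366  0.   ]]
tips [[0.651 0.125 0.06 ]
 [0.622 0.216 0.06 ]
 [0.571 0.114 0.06 ]
 [0.518 0.304 0.06 ]]
[[-0.924  0.382 -0.001]
 [ 0.382  0.924 -0.001]
 [-0.    -0.002 -1.   ]]
```

arm_command:
  rows:
    - {"x": -0.028,"y": -0.03,"z": 0}
    - {"x": -0.028,"y": -0.03,"z": 0}
    - {"x": -0.028,"y": -0.03,"z": 0}
    - {"x": -0.028,"y": -0.03,"z": 0}
    - {"x": -0.028,"y": -0.03,"z": 0}
    - {"x": -0.028,"y": -0.03,"z": 0}
    - {"x": -0.028,"y": -0.03,"z": 0}
    - {"x": -0.028,"y": -0.03,"z": 0}
    - {"x": -0.028,"y": -0.03,"z": 0}
    - {"x": -0.028,"y": -0.03,"z": 0}

```text
validation failed for argument at $.ro...
```

arm_command:
  rows:
    - {"x": -0.028,"y": -0.03,"z": 0}
    - {"x": -0.028,"y": -0.03,"z": 0}
    - {"x": -0.028,"y": -0.03,"z": 0}
    - {"x": -0.028,"y": -0.03,"z": 0}
    - {"x": -0.028,"y": -0.03,"z": 0}
    - {"x": -0.028,"y": -0.03,"z": 0}
    - {"x": -0.028,"y": -0.03,"z": 0}
    - {"x": -0.028,"y": -0.03,"z": 0}
    - {"x": -0.028,"y": -0.03,"z": 0}
    - {"x": -0.028,"y": -0.03,"z": 0}

```text
validation failed for argument at $.ro...
```

arm_command:
  rows:
    - {"x": -0.028,"y": -0.03,"z": 0}
    - {"x": -0.028,"y": -0.03,"z": 0}
    - {"x": 0,"y": 0,"z": 0}

```text
validation failed for argument at $.ro...
```

Run:
```python
from h import *
f=grab('wrist');print(f['world_from_camera'].round(3).tolist(),f['K'][0,0])
o=r.get_obs();print(np.round(o['tcp_pos'],3),np.round(o['joints'],3),o['clock']);print(R.from_rotvec(o['orientation']).as_matrix().round(3))
cv2.imwrite('pics/w1.png',cv2.resize(f['frame'],(800,600))[:,:,::-1])
```

```text
[[0.382, 0.876, 0.296, 0.181], [0.924, -0.362, -0.123, 0.654], [-0.001, 0.32, -0.947, 0.373], [0.0, 0.0, 0.0, 1.0]] 277.0108118072539
[0.258 0.623 0.25 ] [-1.287  0.478  0.022  1.556 -0.011  1.109 -0.083] 0.15
[[-0.924  0.382 -0.   ]
 [ 0.382  0.924 -0.001]
 [-0.    -0.001 -1.   ]]
```

View pics/w1.png

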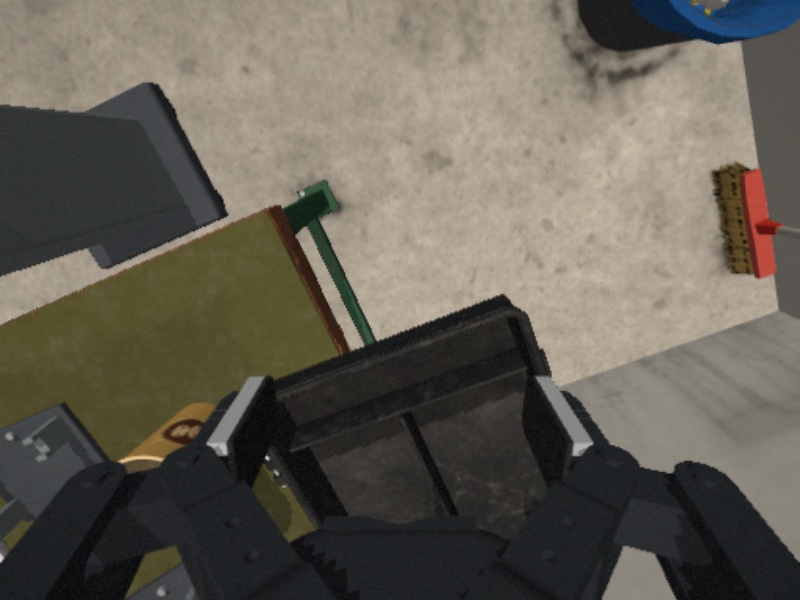

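The picture shows only the tray and floor: the move was refused, probably because rows need every field. I'll give all of them.

arm_command:
  rows:
    - {"fingers": 1,"x": -0.028,"y": -0.03,"z": 0,"ax": 0,"ay": 0,"az": 0}
    - {"fingers": 1,"x": -0.028,"y": -0.03,"z": 0,"ax": 0,"ay": 0,"az": 0}
    - {"fingers": 1,"x": -0.028,"y": -0.03,"z": 0,"ax": 0,"ay": 0,"az": 0}
    - {"fingers": 1,"x": -0.028,"y": -0.03,"z": 0,"ax": 0,"ay": 0,"az": 0}
    - {"fingers": 1,"x": -0.028,"y": -0.03,"z": 0,"ax": 0,"ay": 0,"az": 0}
    - {"fingers": 1,"x": -0.028,"y": -0.03,"z": 0,"ax": 0,"ay": 0,"az": 0}
    - {"fingers": 1,"x": -0.028,"y": -0.03,"z": 0,"ax": 0,"ay": 0,"az": 0}
    - {"fingers": 1,"x": -0.028,"y": -0.03,"z": 0,"ax": 0,"ay": 0,"az": 0}
    - {"fingers": 1,"x": -0.028,"y": -0.03,"z": 0,"ax": 0,"ay": 0,"az": 0}
    - {"fingers": 1,"x": -0.028,"y": -0.03,"z": 0,"ax": 0,"ay": 0,"az": 0}

```text
clock: 0.98
tcp_pos: [0.4021, 0.2376, 0.2503]
orientation: [-0.611, -3.081, -0.0]
contact_force: [1.6, 0.8, 0.6]
grip_width: 0.0854
gripper_force: 0.0
```

arm_command:
  rows:
    - {"fingers": 1,"x": -0.028,"y": -0.03,"z": 0,"ax": 0,"ay": 0,"az": 0}
    - {"fingers": 1,"x": -0.028,"y": -0.03,"z": 0,"ax": 0,"ay": 0,"az": 0}
    - {"fingers": 1,"x": -0.028,"y": -0.03,"z": 0,"ax": 0,"ay": 0,"az": 0}
    - {"fingers": 1,"x": -0.028,"y": -0.03,"z": 0,"ax": 0,"ay": 0,"az": 0}
    - {"fingers": 1,"x": -0.028,"y": -0.03,"z": 0,"ax": 0,"ay": 0,"az": 0}
    - {"fingers": 1,"x": -0.028,"y": -0.03,"z": 0,"ax": 0,"ay": 0,"az": 0}
    - {"fingers": 1,"x": -0.028,"y": -0.03,"z": 0,"ax": 0,"ay": 0,"az": 0}
    - {"fingers": 1,"x": -0.028,"y": -0.03,"z": 0,"ax": 0,"ay": 0,"az": 0}
    - {"fingers": 1,"x": -0.028,"y": -0.03,"z": 0,"ax": 0,"ay": 0,"az": 0}
    - {"fingers": 1,"x": -0.028,"y": -0.03,"z": 0,"ax": 0,"ay": 0,"az": 0}

```text
clock: 1.82
tcp_pos: [0.5464, -0.1464, 0.2502]
orientation: [-0.611, -3.082, -0.0]
contact_force: [1.1, 0.6, -0.3]
grip_width: 0.0852
gripper_force: 0.0
```

arm_command:
  rows:
    - {"fingers": 1,"x": -0.028,"y": -0.03,"z": 0,"ax": 0,"ay": 0,"az": 0}
    - {"fingers": 1,"x": -0.01,"y": -0.01,"z": 0,"ax": 0,"ay": 0,"az": 0}
    - {"fingers": 1,"x": 0,"y": 0,"z": 0,"ax": 0,"ay": 0,"az": 0}

```text
clock: 2.07
tcp_pos: [0.566, -0.2011, 0.2501]
orientation: [0.621, 3.079, -0.005]
contact_force: [-0.1, -0.1, 0.8]
grip_width: 0.0854
gripper_force: 0.0
```

Run:
```python
from h import *
f=grab('wrist');print(f['world_from_camera'].round(3).tolist())
o=r.get_obs();print(np.round(o['tcp_pos'],3),np.round(o['joints'],3),o['clock']);print(R.from_rotvec(o['orientation']).as_matrix().round(3))
cv2.imwrite('pics/w2.png',cv2.resize(f['frame'],(800,600))[:,:,::-1])
```

```text
[[0.388, 0.873, 0.295, 0.49], [0.922, -0.367, -0.126, -0.169], [-0.002, 0.321, -0.947, 0.374], [0.0, 0.0, 0.0, 1.0]]
[ 0.566 -0.198  0.25 ] [-0.138  0.379  0.483  1.769 -0.199  1.043  1.592] 2.1167
[[-0.923  0.385 -0.001]
 [ 0.385  0.923 -0.001]
 [ 0.    -0.001 -1.   ]]
```

View pics/w2.png

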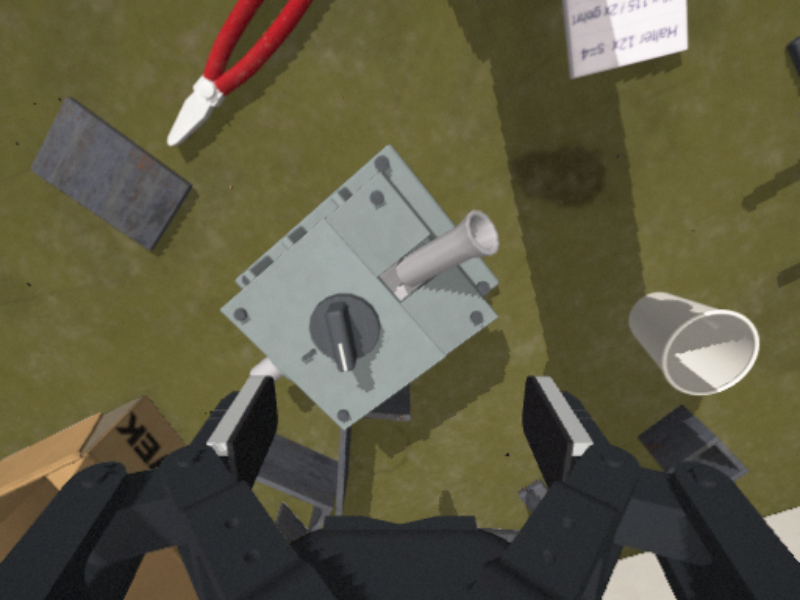

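The wrist picture shows, in 800×600 pixels:
- Knob centred near (345,327), with its bright pointer running (340,345)–(346,370).
- Index ridge at (308,356).
- Tube mouth centred at (482,233).
- Cover corners at (222,310), (345,428) and (497,317).

Run:
```python
from h import *
f=load('wrist')
c=cast(f,np.array([[222,310],[345,428],[497,317],[308,356]])*.64,.088)
print('corners,mark',c.round(4)[:,:2]); 
print('edges',[(np.linalg.norm(d)*1e3,np.degrees(np.arctan2(d[1],d[0]))) for d in (c[0,:2]-c[1,:2],c[2,:2]-c[1,:2])])
print('center',(c[0]+c[2])[:2]/2)
print('disc ctr@.096',cast(f,np.array([[345,327]])*.64,.096).round(4))
b=cast(f,np.array([[337,305],[346,369]])*.64,.118);print('bar top',b.round(4),np.degrees(np.arctan2(*(b[1]-b[0])[1::-1])))
print('mouth',cast(f,np.array([[482,233]])*.64,.12).round(4))
C=cloud(f);M=(C[...,2]>.112)&(C[...,2]<.122)&(f['depth']>0)
near=np.linalg.norm(C[...,:2]-b.mean(0)[:2],axis=2)<.035
P=C[M&near];print('bar cloud',len(P),[np.round(v,4) for v in cv2.minAreaRect(P[:,:2].astype(np.float32))],P.mean(0).round(4))
# dark disc contour
g=f['frame'].max(2);m=((g<75)&near).astype(np.uint8);cs=max(cv2.findContours(m,0,1)[0],key=cv2.contourArea);print('dark ellipse px/0.64',[np.round(np.array(v)/.64,1) for v in cv2.fitEllipse(cs)[:2]])
T=(C[...,2]>.098)&(f['depth']>0)&(np.linalg.norm(C[...,:2]-[.553,-.16],axis=2)<.05);P=C[T]
u,s,vt=np.linalg.svd(P[:,:2]-P[:,:2].mean(0),full_matrices=False);print('tube',len(P),P.mean(0).round(4),np.degrees(np.arctan2(vt[0,1],vt[0,0])),P[:,2].max())
```

```text
corners,mark [[ 0.5429 -0.3287]
 [ 0.6663 -0.2903]
 [ 0.6235 -0.1508]
 [ 0.599  -0.2887]]
edges [(np.float64(129.16973525706393), np.float64(-162.6980028886732)), (np.float64(145.91771028224449), np.float64(107.06338901673476))]
center [ 0.58320103 -0.23972296]
disc ctr@.096 [[ 0.5858 -0.2514  0.096 ]]
bar top [[ 0.5626 -0.2432  0.118 ]
 [ 0.6059 -0.2572  0.118 ]] -17.94109879698359
mouth [[ 0.5542 -0.1438  0.12  ]]
bar cloud 479 [array([ 0.5865, -0.2532]), array([0.0123, 0.0439]), np.float64(76.4554)] [ 0.585  -0.2522  0.1174]
dark ellipse px/0.64 [array([257.3, 454.9]), array([ 13.9, 110.9])]
tube 22360 [ 0.5696 -0.165   0.2948] -118.27976117558735 0.32922496803364576
```

Run:
```python
from h import *
delta([.5863,-.2528,.150],tool(165.5))
```

```text
shift mm [-40.1 -42.4  99.9] turn deg [-0.06 -0.03 -8.16] rows 3.0
```

arm_command:
  rows:
    - {"fingers": 0,"x": -0.0134,"y": -0.0141,"z": 0.0333,"ax": 0,"ay": 0,"az": 0}
    - {"fingers": 0,"x": -0.0134,"y": -0.0141,"z": 0.0333,"ax": 0,"ay": 0,"az": 0}
    - {"fingers": 0,"x": -0.0134,"y": -0.0141,"z": 0.0333,"ax": 0,"ay": 0,"az": 0}
    - {"fingers": 0,"x": 0,"y": 0,"z": 0,"ax": 0,"ay": 0,"az": -4.1}
    - {"fingers": 0,"x": 0,"y": 0,"z": 0,"ax": 0,"ay": 0,"az": -4.1}
    - {"fingers": 0,"x": 0,"y": 0,"z": 0,"ax": 0,"ay": 0,"az": 0}

```text
clock: 2.62
tcp_pos: [0.5866, -0.2484, 0.1493]
orientation: [-0.383, -3.116, -0.002]
contact_force: [0.2, -0.3, 0.9]
grip_width: 0.0427
gripper_force: 0.0
```

Run:
```python
from h import *
delta([.5863,-.2528,.119],tool(165.5)); print(r.get_obs()['grip_width'])
f=grab('wrist');cv2.imwrite('pics/w3.png',f['frame'][:,:,::-1])
```

```text
shift mm [-0.9 -4.3 30.2] turn deg [ 0.07 -0.14  0.48] rows 1.0
0.0427013077391648
```

View pics/w3.png

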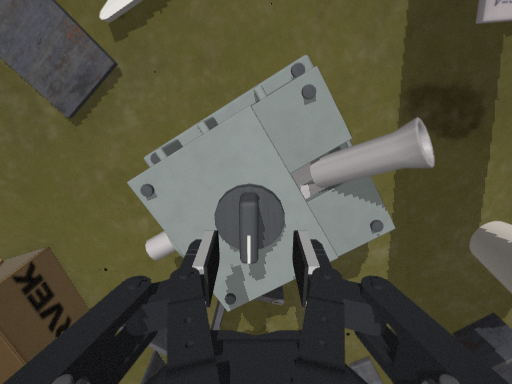

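The bar sits at column 249, aligned with the jaws (mid-column 256, matching the remaining 4 mm shift). I'll descend and grip.

arm_command:
  rows:
    - {"fingers": 0,"x": -0.001,"y": -0.0043,"z": 0.0,"ax": 0,"ay": 0,"az": 0.4}
    - {"fingers": 0,"x": 0,"y": 0,"z": 0.015,"ax": 0,"ay": 0,"az": 0}
    - {"fingers": 0,"x": 0,"y": 0,"z": 0.015,"ax": 0,"ay": 0,"az": 0}
    - {"fingers": -1,"x": 0,"y": 0,"z": 0,"ax": 0,"ay": 0,"az": 0}
    - {"fingers": -1,"x": 0,"y": 0,"z": 0,"ax": 0,"ay": 0,"az": 0}
    - {"fingers": -1,"x": 0,"y": 0,"z": 0,"ax": 0,"ay": 0,"az": 0}
    - {"fingers": -1,"x": 0,"y": 0,"z": 0,"ax": 0,"ay": 0,"az": 0}
    - {"fingers": -1,"x": 0,"y": 0,"z": 0,"ax": 0,"ay": 0,"az": 0}
  grip_force: 30

```text
clock: 3.33
tcp_pos: [0.5874, -0.2534, 0.1211]
orientation: [0.399, 3.116, 0.003]
contact_force: [-1.1, 5.0, 1.7]
grip_width: 0.0109
gripper_force: 33.7
```

Run:
```python
from h import *
delta([.5863,-.2528,.119],tool(107.2)); o=r.get_obs();print(o['grip_width'],o['gripper_force'],o['contact_force'],o['moment'],o['tcp_pos'])
```

```text
shift mm [1.2 0.3 2.1] turn deg [ 9.00e-02 -4.00e-02  5.82e+01] rows 9.0
0.0109451467142705 33.7124902009964 [-1.08703914  4.97141573  1.68402508] [ 0.98706844  0.25838586 -0.04867425] [ 0.58742237 -0.25344774  0.12112239]
```

arm_command:
  rows:
    - {"fingers": -1,"x": 0,"y": 0,"z": 0,"ax": 0,"ay": 0,"az": 6.5}
    - {"fingers": -1,"x": 0,"y": 0,"z": 0,"ax": 0,"ay": 0,"az": 6.5}
    - {"fingers": -1,"x": 0,"y": 0,"z": 0,"ax": 0,"ay": 0,"az": 6.5}
    - {"fingers": -1,"x": 0,"y": 0,"z": 0,"ax": 0,"ay": 0,"az": 6.5}
    - {"fingers": -1,"x": 0,"y": 0,"z": 0,"ax": 0,"ay": 0,"az": 6.5}
    - {"fingers": -1,"x": 0,"y": 0,"z": 0,"ax": 0,"ay": 0,"az": 6.5}
    - {"fingers": -1,"x": 0,"y": 0,"z": 0,"ax": 0,"ay": 0,"az": 6.5}
    - {"fingers": -1,"x": 0,"y": 0,"z": 0,"ax": 0,"ay": 0,"az": 6.5}
    - {"fingers": -1,"x": 0,"y": 0,"z": 0,"ax": 0,"ay": 0,"az": 6.2}
    - {"fingers": -1,"x": 0,"y": 0,"z": 0,"ax": 0,"ay": 0,"az": 0}

```text
clock: 4.17
tcp_pos: [0.5872, -0.2536, 0.1211]
orientation: [-1.87, -2.523, -0.002]
contact_force: [-1.7, 4.6, 4.6]
grip_width: 0.0111
gripper_force: 34.1
```

Run:
```python
from h import *
delta([.5863,-.2528,.119],tool(107.2)); o=r.get_obs();print(o['grip_width'],o['gripper_force'],o['contact_force'],o['moment'],o['tcp_pos'])
```

```text
shift mm [ 1.1 -0.6  2.1] turn deg [ 0.01 -0.09 -0.29] rows 1.0
0.011066837793168582 34.11223769187927 [-1.69426352  4.57039983  4.63775827] [ 1.05900673  0.58194845 -0.0573171 ] [ 0.58720455 -0.25362897  0.12111302]
```

Release, rise 120 mm, test the 35° tilt in the air later; check the knob first.

arm_command:
  rows:
    - {"fingers": 0,"x": 0,"y": 0,"z": 0,"ax": 0,"ay": 0,"az": 0}
    - {"fingers": 0,"x": 0,"y": 0,"z": 0,"ax": 0,"ay": 0,"az": 0}
    - {"fingers": 0,"x": 0,"y": 0,"z": 0,"ax": 0,"ay": 0,"az": 0}
    - {"fingers": 0,"x": 0,"y": 0,"z": -0.02,"ax": 0,"ay": 0,"az": 0}
    - {"fingers": 0,"x": 0,"y": 0,"z": -0.03,"ax": 0,"ay": 0,"az": 0}
    - {"fingers": 0,"x": 0,"y": 0,"z": -0.03,"ax": 0,"ay": 0,"az": 0}
    - {"fingers": 0,"x": 0.03,"y": 0,"z": -0.02,"ax": 0,"ay": 0,"az": 0}
    - {"fingers": 0,"x": 0.03,"y": 0,"z": 0,"ax": 0,"ay": 0,"az": 0}
    - {"fingers": 0,"x": 0,"y": 0,"z": 0,"ax": 0,"ay": 0,"az": 0}

```text
clock: 4.92
tcp_pos: [0.5696, -0.1927, 0.2213]
orientation: [-1.859, -2.532, -0.006]
contact_force: [0.9, 0.7, -0.8]
grip_width: 0.0428
gripper_force: 0.0
```

Run:
```python
from h import *
o=r.get_obs();print(np.round(o['tcp_pos'],4),np.round(o['joints'],2),o['clock'])
f=grab('wrist');cv2.imwrite('pics/w4.png',cv2.resize(f['frame'],(800,600))[:,:,::-1])
```

```text
[ 0.5696 -0.1927  0.2213] [-0.33  0.47  0.75  1.81 -0.38  1.01  0.88] 4.9167
```

View pics/w4.png

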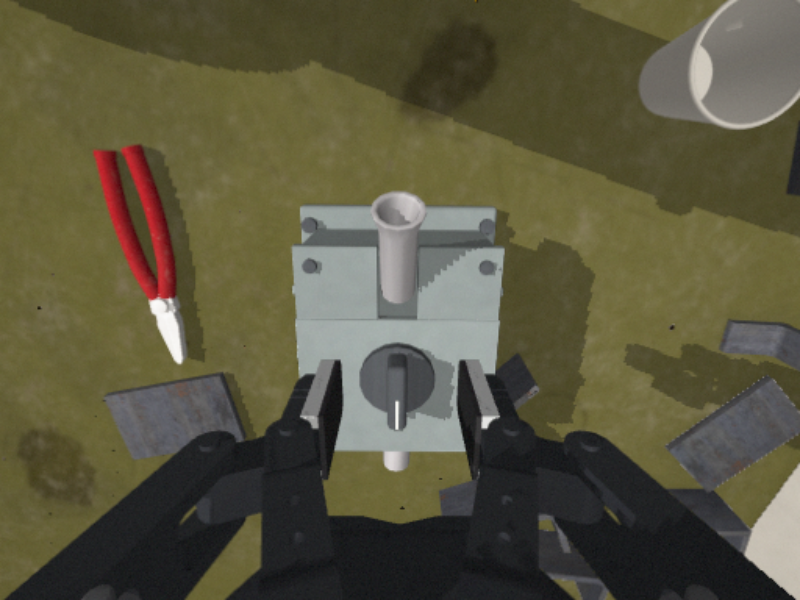

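The pointer lies along the gear axis, in line with tube and stub shaft, so the knob is set. The tube mouth is at (399,213).

Run:
```python
from h import *
f=load('wrist');C=cloud(f);ok=f['depth']>0
m=ok&(C[...,2]>.105)&(C[...,2]<.14)&(np.linalg.norm(C[...,:2]-[.554,-.144],axis=2)<.05)
P=C[m];print(len(P),P.min(0).round(4),P.max(0).round(4))
i=P[P[:,2]>.129];print('rim top',i.mean(0).round(4))
# lateral: tube axis line
h=np.radians(-72.8);ux=np.array([np.cos(h),np.sin(h)]);uy=np.array([-ux[1],ux[0]])
for lo,hi in [(-.13,-.115),(-.1,-.08)]: pass
s=(P[:,:2]-[.5865,-.2530])@ux;t=(P[:,:2]-[.5865,-.2530])@uy
for a in np.arange(-.13,-.06,.01):
    q=(s>a)&(s<a+.01)
    if q.sum()>5: print(a.round(3),q.sum(),'lat',t[q].min().round(4),t[q].max().round(4),'mid',((t[q].min()+t[q].max())/2).round(4),'zmax',P[q,2].max().round(4))
print('mouth cast',cast(f,np.array([[399,213]])*.64,.12).round(4))
c=cast(f,np.array([[293,247],[503,247],[338,450],[460,450],[398,460]])*.64,.088);print(c[:,:2].round(4))
d=c[1]-c[0];print(np.degrees(np.arctan2(d[1],d[0])))
b=cast(f,np.array([[397,356],[398,429]])*.64,.118);print('bar',b.round(4),np.degrees(np.arctan2(*(b[1]-b[0])[1::-1])))
```

```text
1351 [ 0.5399 -0.182   0.105 ] [ 0.5712 -0.1348  0.1324]
rim top [ 0.5558 -0.1512  0.1304]
-0.13 50 lat -0.0081 0.0101 mid 0.001 zmax 0.113
-0.12 426 lat -0.0134 0.0149 mid 0.0007 zmax 0.1279
-0.11 376 lat -0.0116 0.0129 mid 0.0007 zmax 0.1324
-0.1 242 lat -0.0101 0.0116 mid 0.0008 zmax 0.1245
-0.09 193 lat -0.0094 0.0109 mid 0.0008 zmax 0.1166
-0.08 64 lat -0.006 0.0075 mid 0.0007 zmax 0.1099
mouth cast [[ 0.5547 -0.1458  0.12  ]]
[[ 0.501  -0.1889]
 [ 0.6226 -0.1509]
 [ 0.565  -0.3239]
 [ 0.6483 -0.2979]
 [ 0.6085 -0.3194]]
17.391324444850362
bar [[ 0.5785 -0.2255  0.118 ]
 [ 0.5941 -0.2733  0.118 ]] -71.95990232927407
```

```bash
cat >> h.py <<'E'
HD=-72.8; ux=np.array([np.cos(np.radians(HD)),np.sin(np.radians(HD)),0])
MOUTH=np.array([.5537,-.1438,.120]); D=ux*np.cos(np.radians(35))-np.array([0,0,np.sin(np.radians(35))])
E
python3 - <<'E'
from h import *
delta(MOUTH-D*.19,tool(107.2,-35))
print((MOUTH-D*.19).round(3))
E
```

```text
shift mm [209.    0.6  -7.7] turn deg [ 0.04 34.92  0.22] rows 6.0
[0.508 0.005 0.229]
```

arm_command:
  rows:
    - {"fingers": 1,"x": 0.04,"y": 0,"z": -0.008,"ax": 0,"ay": 0,"az": 0}
    - {"fingers": 1,"x": 0.04,"y": 0,"z": 0,"ax": 0,"ay": 0,"az": 0}
    - {"fingers": 1,"x": 0.04,"y": 0,"z": 0,"ax": 0,"ay": 0,"az": 0}
    - {"fingers": 1,"x": 0.04,"y": 0,"z": 0,"ax": 0,"ay": 0,"az": 0}
    - {"fingers": 1,"x": 0.04,"y": 0,"z": 0,"ax": 0,"ay": 0,"az": 0}
    - {"fingers": 1,"x": 0,"y": 0,"z": 0,"ax": 0,"ay": 7,"az": 0}
    - {"fingers": 1,"x": 0,"y": 0,"z": 0,"ax": 0,"ay": 7,"az": 0}
    - {"fingers": 1,"x": 0,"y": 0,"z": 0,"ax": 0,"ay": 7,"az": 0}
    - {"fingers": 1,"x": 0,"y": 0,"z": 0,"ax": 0,"ay": 7,"az": 0}
    - {"fingers": 1,"x": 0,"y": 0,"z": 0,"ax": 0,"ay": 7,"az": 0}

```text
clock: 5.8
tcp_pos: [0.5115, -0.0076, 0.2292]
orientation: [-1.546, -2.097, -0.496]
contact_force: [0.5, -0.2, -0.1]
grip_width: 0.0854
gripper_force: 0.0
```

Run:
```python
from h import *
o=r.get_obs();print(np.round(o['tcp_pos'],4),np.round(o['joints'],2),o['clock'])
delta(MOUTH-D*.19,tool(107.2,-35))
print('to full-in:');delta(MOUTH-D*.046,tool(107.2,-35))
```

```text
[ 0.5115 -0.0076  0.2292] [-0.26  0.48  0.61  1.87 -0.76  1.39  1.  ] 5.8
shift mm [10.5  0.1  7.7] turn deg [ 0.24 -0.24  0.07] rows 1.0
to full-in:
shift mm [-1.335e+02 -1.000e-01  7.100e+00] turn deg [ 0.24 -0.24  0.07] rows 4.0
```

arm_command:
  rows:
    - {"fingers": 1,"x": 0,"y": 0,"z": 0,"ax": 0,"ay": -7,"az": 0}
    - {"fingers": 1,"x": 0,"y": 0,"z": 0,"ax": 0,"ay": -7,"az": 0}
    - {"fingers": 1,"x": 0,"y": 0,"z": 0,"ax": 0,"ay": -7,"az": 0}
    - {"fingers": 1,"x": 0,"y": 0,"z": 0,"ax": 0,"ay": -7,"az": 0}
    - {"fingers": 1,"x": 0,"y": 0,"z": 0,"ax": 0,"ay": -7,"az": 0}
    - {"fingers": 1,"x": 0.033,"y": 0.024,"z": 0,"ax": 0,"ay": 0,"az": 0}
    - {"fingers": 1,"x": 0.033,"y": 0.024,"z": 0,"ax": 0,"ay": 0,"az": 0}
    - {"fingers": 1,"x": 0.033,"y": 0.024,"z": 0,"ax": 0,"ay": 0,"az": 0}
    - {"fingers": 1,"x": 0.033,"y": 0.024,"z": 0,"ax": 0,"ay": 0,"az": 0}
    - {"fingers": 1,"x": 0.033,"y": 0.024,"z": 0,"ax": 0,"ay": 0,"az": 0}

```text
clock: 6.63
tcp_pos: [0.5773, 0.1876, 0.2284]
orientation: [1.866, 2.526, 0.001]
contact_force: [0.3, -0.2, 0.2]
grip_width: 0.0854
gripper_force: 0.0
```

arm_command:
  rows:
    - {"fingers": 1,"x": 0.033,"y": 0.024,"z": 0,"ax": 0,"ay": 0,"az": 0}
    - {"fingers": 1,"x": 0.03,"y": 0.02,"z": 0,"ax": 0,"ay": 0,"az": 0}
    - {"fingers": 1,"x": 0,"y": 0,"z": 0,"ax": 0,"ay": 0,"az": 0}

```text
clock: 6.88
tcp_pos: [0.6006, 0.2689, 0.2271]
orientation: [-1.852, -2.537, -0.004]
contact_force: [-0.5, 1.5, -0.4]
grip_width: 0.0857
gripper_force: 0.0
```

Run:
```python
from h import *
o=r.get_obs();print(np.round(o['tcp_pos'],4),np.round(o['joints'],2),o['clock'])
f=grab('wrist');cv2.imwrite('pics/w5.png',cv2.resize(f['frame'],(800,600))[:,:,::-1])
```

```text
[0.6006 0.2689 0.2271] [-0.98  0.55  0.68  1.66 -0.38  1.07  0.12] 6.8833
```

View pics/w5.png

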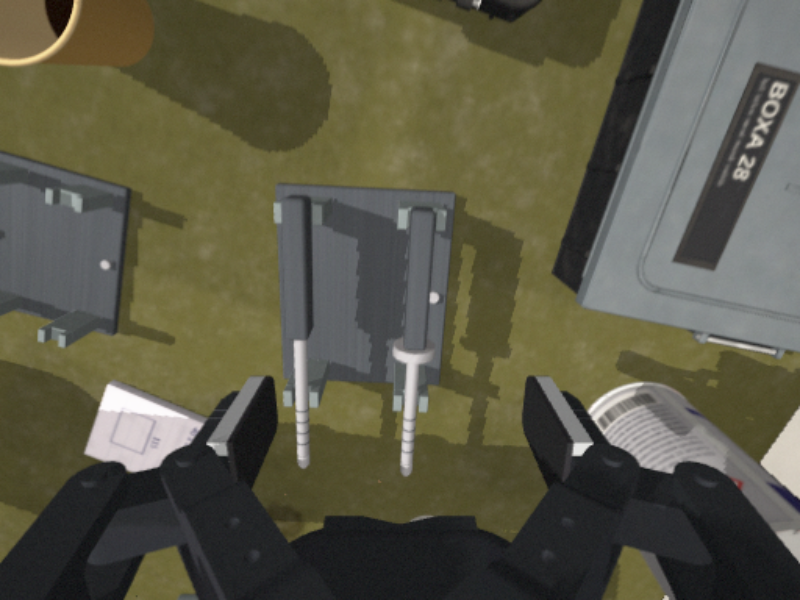

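The collared rod is the right one: handle from (422,209) to (416,347), collar at (413,352), tip at (406,472).

Run:
```python
from h import *
f=load('wrist')
p=cast(f,np.array([[422,209],[416,347]])*.64,.072);tip=cast(f,np.array([[406,472]])*.64,.060)[0]
print(p.round(4),tip.round(4))
C=cloud(f);m=(f['depth']>0)&(C[...,2]>.066)&(C[...,2]<.075)&(np.linalg.norm(C[...,:2]-[.613,.257],axis=2)<.075)
P=C[m];rc=cv2.minAreaRect(P[:,:2].astype(np.float32));print('handle',len(P),rc,P[:,2].mean())
d=tip-p[0];print('heading',np.degrees(np.arctan2(d[1],d[0])),np.linalg.norm(d[:2]))
u=d[:2]/np.linalg.norm(d[:2]);print('grip from rear,tip',(p[0,:2]+.062*u).round(4),(tip[:2]-.156*u).round(4))
```

```text
[[0.6011 0.3152 0.072 ]
 [0.6282 0.2218 0.072 ]] [0.6586 0.106  0.06  ]
handle 1666 ((0.5835287570953369, 0.25230446457862854), (0.09120428562164307, 0.10823965072631836), 19.269319534301758) 0.07162218861970338
heading -74.64075813249673 0.21696956366722278
grip from rear,tip [0.6175 0.2554] [0.6173 0.2564]
```

Run:
```python
from h import *
delta([.6174,.256,.10],tool(105.7))
```

```text
shift mm [-13.   13.8 127.2] turn deg [0.01 0.01 1.83] rows 4.0
```

arm_command:
  rows:
    - {"fingers": 0.2,"x": -0.013,"y": 0.0138,"z": 0.025,"ax": 0,"ay": 0,"az": 0}
    - {"fingers": 0.2,"x": 0,"y": 0,"z": 0.035,"ax": 0,"ay": 0,"az": 1.8}
    - {"fingers": 0.2,"x": 0,"y": 0,"z": 0.035,"ax": 0,"ay": 0,"az": 0}
    - {"fingers": 0.2,"x": 0,"y": 0,"z": 0.032,"ax": 0,"ay": 0,"az": 0}
    - {"fingers": 0.2,"x": 0,"y": 0,"z": 0,"ax": 0,"ay": 0,"az": 0}
    - {"fingers": 0.2,"x": 0,"y": 0,"z": 0,"ax": 0,"ay": 0,"az": 0}

```text
clock: 7.43
tcp_pos: [0.6163, 0.2491, 0.1004]
orientation: [-1.907, -2.496, 0.006]
contact_force: [0.8, 1.1, 0.8]
grip_width: 0.0512
gripper_force: 0.0
```

Run:
```python
from h import *
delta([.6174,.256,.061],tool(105.7));print(r.get_obs()['grip_width'])
f=grab('wrist');cv2.imwrite('pics/w6.png',f['frame'][:,:,::-1])
```

```text
shift mm [ 6.4  3.  39.4] turn deg [-0.18  0.1  -0.46] rows 1.0
0.05118316208886671
```

View pics/w6.png

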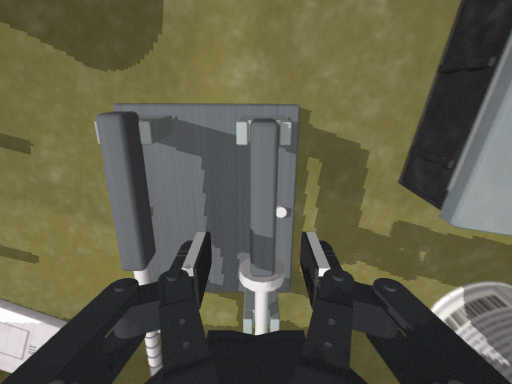

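The handle (column 263) sits between the fingers (mid-column ~256), consistent with the 3 mm shift still to make. I'll descend, grip and lift.

arm_command:
  rows:
    - {"fingers": 0.2,"x": 0.006,"y": 0.003,"z": 0.0,"ax": 0,"ay": 0,"az": -0.4}
    - {"fingers": 0.2,"x": 0,"y": 0,"z": 0.02,"ax": 0,"ay": 0,"az": 0}
    - {"fingers": 0.2,"x": 0,"y": 0,"z": 0.0195,"ax": 0,"ay": 0,"az": 0}
    - {"fingers": 0.2,"x": 0,"y": 0,"z": 0,"ax": 0,"ay": 0,"az": 0}
    - {"fingers": -1,"x": 0,"y": 0,"z": 0,"ax": 0,"ay": 0,"az": 0}
    - {"fingers": -1,"x": 0,"y": 0,"z": 0,"ax": 0,"ay": 0,"az": 0}
    - {"fingers": -1,"x": 0,"y": 0,"z": 0,"ax": 0,"ay": 0,"az": 0}
    - {"fingers": -1,"x": 0,"y": 0,"z": 0,"ax": 0,"ay": 0,"az": 0}
    - {"fingers": -1,"x": 0,"y": 0,"z": 0,"ax": 0,"ay": 0,"az": 0}
    - {"fingers": -1,"x": 0,"y": 0,"z": 0,"ax": 0,"ay": 0,"az": 0}
  grip_force: 70

```text
clock: 8.32
tcp_pos: [0.6193, 0.2584, 0.0642]
orientation: [1.897, 2.503, 0.005]
contact_force: [-1.4, -0.3, 6.8]
grip_width: 0.0149
gripper_force: 69.0
```

arm_command:
  rows:
    - {"fingers": -1,"x": 0,"y": 0,"z": -0.01,"ax": 0,"ay": 0,"az": 0}
    - {"fingers": -1,"x": 0,"y": 0,"z": -0.02,"ax": 0,"ay": 0,"az": 0}
    - {"fingers": -1,"x": 0,"y": 0,"z": -0.04,"ax": 0,"ay": 0,"az": 0}
    - {"fingers": -1,"x": 0,"y": 0,"z": -0.04,"ax": 0,"ay": 0,"az": 0}
    - {"fingers": -1,"x": 0,"y": 0,"z": -0.04,"ax": 0,"ay": 0,"az": 0}
    - {"fingers": -1,"x": 0,"y": 0,"z": -0.02,"ax": 0,"ay": 0,"az": 0}
    - {"fingers": -1,"x": 0,"y": 0,"z": 0,"ax": 0,"ay": 0,"az": 0}

```text
clock: 8.9
tcp_pos: [0.6212, 0.2582, 0.2392]
orientation: [1.894, 2.501, 0.015]
contact_force: [1.0, 0.3, -1.7]
grip_width: 0.015
gripper_force: 68.5
```

Run:
```python
from h import *
o=r.get_obs();print(np.round(o['tcp_pos'],4),o['clock'],o['grip_width'],o['gripper_force'],np.round(o['joints'],2))
for s in (.19,.046): delta(MOUTH-D*s,tool(107.2,-35))
delta(MOUTH-D*.19,tool(107.2,0))
f=grab('wrist');cv2.imwrite('pics/w7.png',f['frame'][:,:,::-1])
for n in ('side','scene'): g=grab(n)
```

```text
[0.6212 0.2582 0.2392] 8.9 0.01496513981423437 68.54409098625183 [-0.96  0.56  0.7   1.62 -0.39  1.1   0.12]
shift mm [-213.1 -178.     8. ] turn deg [ 1.03 34.89 -1.25] rows 7.0
shift mm [-331.2 -175.9   90.3] turn deg [ 1.03 34.89 -1.25] rows 10.0
shift mm [-213.1 -178.     8. ] turn deg [ 0.6  -0.11 -1.48] rows 7.0
```

View pics/w7.png

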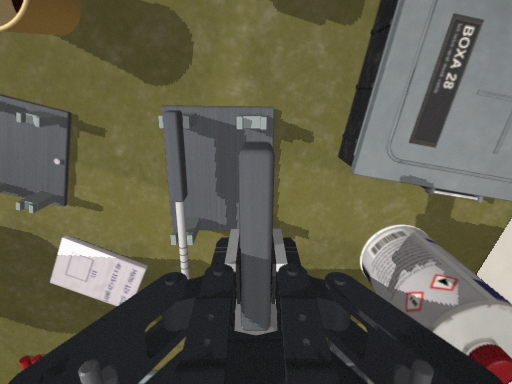

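The rod is held, with its handle in line with the tool x axis (column 257); the plain rod is still in its cradle.

```bash
cat >> h.py <<'E'
def toolcloud(f):
    o=r.get_obs();R0=R.from_rotvec(o['orientation']).as_matrix();return (cloud(f)-np.array(o['tcp_pos']))@R0
E
python3 - <<'E'
from h import *
f=load('wrist');T=toolcloud(f)
m=(f['depth']>0)&(abs(T[...,1])<.02)&(T[...,2]>-.03)&(T[...,2]<.03)&(T[...,0]>.015)&(T[...,0]<.08)
P=T[m]
for a in np.arange(.015,.075,.01):
    q=P[(P[:,0]>a)&(P[:,0]<a+.01)]
    if len(q)>5: print(a.round(3),len(q),'y',np.percentile(q[:,1],[2,98]).round(4),'z',np.percentile(q[:,2],[5,50]).round(4))
print('rear',P[:,0].max())
E
```

```text
0.015 647 y [-0.0044  0.0112] z [-0.0164 -0.0153]
0.025 682 y [-0.0042  0.011 ] z [-0.0164 -0.0154]
0.035 743 y [-0.004   0.0113] z [-0.0164 -0.0154]
0.045 809 y [-0.0042  0.0111] z [-0.0165 -0.0155]
0.055 528 y [-0.0036  0.0108] z [-0.0159 -0.0135]
rear 0.058954849987223196
```

Run:
```python
from h import *
for k in range(3):
    o=r.get_obs();f=grab('wrist') if k else load('wrist');
    if k: o=r.get_obs()
    R0=R.from_rotvec(o['orientation']).as_matrix();W=f['world_from_camera']
    print(o['clock'],np.round(o['tcp_pos'],4),'cam in tool',(R0.T@(W[:3,3]-o['tcp_pos'])).round(4),'rot',R.from_matrix(R0.T@W[:3,:3]).as_rotvec().round(4),np.round(o['contact_force'],1),np.abs(o['qvel']).max().round(3))
```

```text
9.05 [0.6174 0.2581 0.2316] cam in tool [ 0.0809  0.0021 -0.1316] rot [-0.2631 -0.2454  1.5586] [-0.3  0.4 -1.3] 0.027
9.1 [0.617  0.258  0.2306] cam in tool [ 8.190e-02 -1.000e-04 -1.248e-01] rot [-0.2564 -0.2538  1.5561] [-0.9 -0.6 -1.5] 0.016
9.15 [0.6169 0.2579 0.2302] cam in tool [ 0.082  -0.0003 -0.1243] rot [-0.2557 -0.2546  1.5558] [-0.5  0.5 -2.2] 0.009
```

Run:
```python
from h import *
f=load('wrist');T=toolcloud(f)
m=(f['depth']>0)&(abs(T[...,1])<.02)&(T[...,2]>-.03)&(T[...,2]<.03)&(T[...,0]>.015)&(T[...,0]<.08)
P=T[m]
for a in (.015,.03,.045):
    q=P[(P[:,0]>a)&(P[:,0]<a+.01)]
    print(a,'y',np.percentile(q[:,1],[2,98]).round(4),'z',np.percentile(q[:,2],[5,50]).round(4))
print('rear',P[:,0].max())
for s,p in ((.19,-35),(.046,-35),(.19,0)): delta(MOUTH-D*s,tool(107.2,p))
```

```text
0.015 y [-0.0081  0.0076] z [-0.0091 -0.008 ]
0.03 y [-0.0078  0.0074] z [-0.0092 -0.0081]
0.045 y [-0.0079  0.0075] z [-0.0092 -0.0081]
rear 0.05992899404588405
shift mm [-213.8 -173.8    1.8] turn deg [ 0.27 35.02 -1.45] rows 7.0
shift mm [-331.7 -170.6   84.5] turn deg [ 0.27 35.02 -1.45] rows 10.0
shift mm [-213.8 -173.8    1.8] turn deg [-0.17  0.02 -1.44] rows 7.0
```

```bash
cat >> h.py <<'E'
OFF=np.array([-.002,0,.004])
def ins(gap):  # TCP pose with collar face 'gap' from mouth
    Rt=tool(180+HD,-35); return MOUTH-D*(.046+gap)-Rt@OFF,Rt
E
python3 - <<'E'
from h import *
P,Rt=ins(.135);print(P.round(4));delta(P,tool(180+HD,0));delta(P,Rt)
E
```

```text
[ 0.5101 -0.0028  0.2282]
shift mm [-221.9 -173.6    2.6] turn deg [-0.17  0.02 -1.44] rows 7.0
shift mm [-221.9 -173.6    2.6] turn deg [ 0.27 35.02 -1.45] rows 7.0
```

arm_command:
  rows:
    - {"fingers": -1,"x": -0.0317,"y": -0.0248,"z": 0,"ax": 0,"ay": 0,"az": 0}
    - {"fingers": -1,"x": -0.0317,"y": -0.0248,"z": 0,"ax": 0,"ay": 0,"az": 0}
    - {"fingers": -1,"x": -0.0317,"y": -0.0248,"z": 0,"ax": 0,"ay": 0,"az": 0}
    - {"fingers": -1,"x": -0.0317,"y": -0.0248,"z": 0,"ax": 0,"ay": 0,"az": 0}
    - {"fingers": -1,"x": -0.0317,"y": -0.0248,"z": 0,"ax": 0,"ay": 0,"az": 0}
    - {"fingers": -1,"x": -0.0317,"y": -0.0248,"z": 0,"ax": 0,"ay": 0,"az": 0}
    - {"fingers": -1,"x": -0.0317,"y": -0.0248,"z": 0.002,"ax": 0,"ay": 0,"az": 0}
    - {"fingers": -1,"x": 0,"y": 0,"z": 0,"ax": 0,"ay": 0,"az": -1.4}

```text
clock: 9.82
tcp_pos: [0.5066, -0.0112, 0.2287]
orientation: [-1.878, -2.516, 0.007]
contact_force: [-1.4, -0.7, -2.5]
grip_width: 0.0147
gripper_force: 68.8
```

arm_command:
  rows:
    - {"fingers": -1,"x": 0,"y": 0,"z": 0,"ax": 0,"ay": 5,"az": 0}
    - {"fingers": -1,"x": 0,"y": 0,"z": 0,"ax": 0,"ay": 5,"az": 0}
    - {"fingers": -1,"x": 0,"y": 0,"z": 0,"ax": 0,"ay": 5,"az": 0}
    - {"fingers": -1,"x": 0,"y": 0,"z": 0,"ax": 0,"ay": 5,"az": 0}
    - {"fingers": -1,"x": 0,"y": 0,"z": 0,"ax": 0,"ay": 5,"az": 0}
    - {"fingers": -1,"x": 0,"y": 0,"z": 0,"ax": 0,"ay": 5,"az": 0}
    - {"fingers": -1,"x": 0,"y": 0,"z": 0,"ax": 0,"ay": 5,"az": 0}
    - {"fingers": -1,"x": 0,"y": 0,"z": 0,"ax": 0,"ay": 0,"az": 0}
    - {"fingers": -1,"x": 0,"y": 0,"z": 0,"ax": 0,"ay": 0,"az": 0}
    - {"fingers": -1,"x": 0,"y": 0,"z": 0,"ax": 0,"ay": 0,"az": 0}

```text
clock: 10.65
tcp_pos: [0.511, -0.0022, 0.2293]
orientation: [-1.549, -2.099, -0.485]
contact_force: [0.1, 0.0, -0.5]
grip_width: 0.0146
gripper_force: 68.8
```

Run:
```python
from h import *
o=r.get_obs();print(np.round(o['tcp_pos'],4),o['clock'],o['grip_width'],np.round(o['joints'],2))
delta(*ins(.135))
a=grab('scene');b=grab('side')
def crop(f,c):
    p=cv2.projectPoints(c.reshape(1,3),*(lambda W:(cv2.Rodrigues(W[:3,:3])[0],W[:3,3]))(np.linalg.inv(f['world_from_camera'])),f['K'],f['distortion'])[0].ravel().astype(int)
    x,y=max(p[0]-60,0),max(p[1]-60,0);print('origin',x,y);return cv2.resize(f['frame'][y:y+120,x:x+120],(400,480))
im=np.hstack([crop(a,MOUTH),crop(b,MOUTH)]);cv2.imwrite('pics/i1.png',im[:,:,::-1])
```

```text
[ 0.511  -0.0022  0.2293] 10.65 0.014647764083343336 [-0.28  0.48  0.62  1.87 -0.76  1.38  0.99]
shift mm [-0.8 -1.1  0.7] turn deg [-0.06  0.1  -0.06] rows 1.0
origin 239 157
origin 189 91
```

View pics/i1.png

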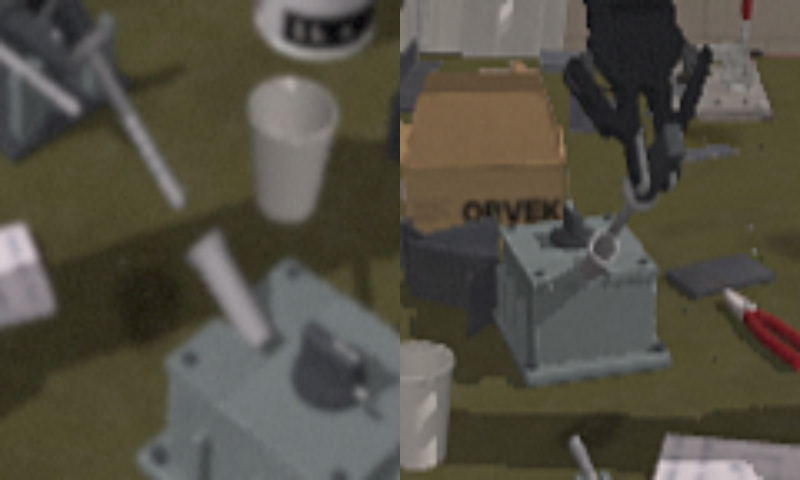

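In the scene crop the blade tip is at (180,205), aimed at the mouth at (207,245) along the tube's slope. The side crop shows it entering the mouth circle at (605,250). I'll insert.

arm_command:
  rows:
    - {"fingers": -1,"x": -0.01,"y": -0.001,"z": 0.0007,"ax": 0,"ay": 0,"az": 0}
    - {"fingers": -1,"x": -0.012,"y": 0,"z": 0,"ax": 0,"ay": 0,"az": 0}
    - {"fingers": -1,"x": -0.012,"y": 0,"z": 0,"ax": 0,"ay": 0,"az": 0}
    - {"fingers": -1,"x": -0.01,"y": 0,"z": 0,"ax": 0,"ay": 0,"az": 0}
    - {"fingers": -1,"x": 0,"y": 0,"z": 0,"ax": 0,"ay": 0,"az": 0}
    - {"fingers": -1,"x": 0,"y": 0,"z": 0,"ax": 0,"ay": 0,"az": 0}
    - {"fingers": -1,"x": 0,"y": 0,"z": 0,"ax": 0,"ay": 0,"az": 0}

```text
clock: 11.33
tcp_pos: [0.5208, -0.0371, 0.204]
orientation: [-1.549, -2.097, -0.488]
contact_force: [0.1, 1.0, -1.6]
grip_width: 0.0151
gripper_force: 68.8
```

Run:
```python
from h import *
o=r.get_obs();print(np.round(o['tcp_pos'],4),o['clock'],np.round(o['contact_force'],1),np.round(o['moment'],2))
delta(*ins(.0))
```

```text
[ 0.5208 -0.0371  0.204 ] 11.3333 [ 0.1  1.  -1.6] [-0.77 -0.21 -0.  ]
shift mm [-91.6  -0.    0.7] turn deg [ 0.02 -0.02 -0.07] rows 3.0
```

arm_command:
  rows:
    - {"fingers": -1,"x": -0.014,"y": 0,"z": 0.0005,"ax": 0,"ay": 0,"az": 0}
    - {"fingers": -1,"x": -0.014,"y": 0,"z": 0,"ax": 0,"ay": 0,"az": 0}
    - {"fingers": -1,"x": -0.014,"y": 0,"z": 0,"ax": 0,"ay": 0,"az": 0}
    - {"fingers": -1,"x": -0.014,"y": 0,"z": 0,"ax": 0,"ay": 0,"az": 0}
    - {"fingers": -1,"x": -0.014,"y": 0,"z": 0,"ax": 0,"ay": 0,"az": 0}
    - {"fingers": -1,"x": 0,"y": 0,"z": 0,"ax": 0,"ay": 0,"az": 0}
    - {"fingers": -1,"x": 0,"y": 0,"z": 0,"ax": 0,"ay": 0,"az": 0}

```text
clock: 11.92
tcp_pos: [0.5374, -0.0926, 0.1626]
orientation: [-1.55, -2.096, -0.487]
contact_force: [-0.4, 0.4, -1.3]
grip_width: 0.0149
gripper_force: 68.8
```

Run:
```python
from h import *
o=r.get_obs();print(np.round(o['tcp_pos'],4),o['clock'],np.round(o['contact_force'],1),np.round(o['moment'],2))
delta(*ins(.0))
```

```text
[ 0.5374 -0.0926  0.1626] 11.9167 [-0.4  0.4 -1.3] [-0.71 -0.23  0.05]
shift mm [-20.4   0.5   0.1] turn deg [ 0.01 -0.02 -0.17] rows 1.0
```

arm_command:
  rows:
    - {"fingers": -1,"x": -0.005,"y": 0,"z": 0,"ax": 0,"ay": 0,"az": 0}
    - {"fingers": -1,"x": -0.005,"y": 0,"z": 0,"ax": 0,"ay": 0,"az": 0}
    - {"fingers": -1,"x": -0.004,"y": 0,"z": 0,"ax": 0,"ay": 0,"az": 0}
    - {"fingers": -1,"x": -0.003,"y": 0,"z": 0,"ax": 0,"ay": 0,"az": 0}
    - {"fingers": -1,"x": 0,"y": 0,"z": 0,"ax": 0,"ay": 0,"az": 0}
    - {"fingers": -1,"x": 0,"y": 0,"z": 0,"ax": 0,"ay": 0,"az": 0}

```text
clock: 12.42
tcp_pos: [0.5417, -0.1048, 0.1538]
orientation: [-1.548, -2.098, -0.488]
contact_force: [-0.2, -0.4, -1.2]
grip_width: 0.015
gripper_force: 68.8
```

arm_command:
  rows:
    - {"fingers": -1,"x": -0.002,"y": 0,"z": 0,"ax": 0,"ay": 0,"az": 0}
    - {"fingers": -1,"x": -0.001,"y": 0,"z": 0,"ax": 0,"ay": 0,"az": 0}
    - {"fingers": -1,"x": 0,"y": 0,"z": 0,"ax": 0,"ay": 0,"az": 0}
    - {"fingers": -1,"x": 0,"y": 0,"z": 0,"ax": 0,"ay": 0,"az": 0}

```text
clock: 12.75
tcp_pos: [0.5424, -0.1071, 0.1521]
orientation: [-1.548, -2.098, -0.488]
contact_force: [0.1, -0.1, -1.5]
grip_width: 0.015
gripper_force: 68.8
```

Run:
```python
from h import *
o=r.get_obs();print(np.round(o['tcp_pos'],4),o['clock'],np.round(o['contact_force'],1),np.round(o['moment'],2))
delta(*ins(.0))
```

```text
[ 0.5424 -0.1071  0.1521] 12.75 [ 0.1 -0.1 -1.5] [-0.73 -0.25  0.03]
shift mm [-1.8 -0.1  0.3] turn deg [ 0.03 -0.01 -0.04] rows 1.0
```

Nearly there with no force yet; I'll continue in 1 mm steps until contact.

arm_command:
  rows:
    - {"fingers": -1,"x": -0.001,"y": 0,"z": 0,"ax": 0,"ay": 0,"az": 0}
    - {"fingers": -1,"x": -0.001,"y": 0,"z": 0,"ax": 0,"ay": 0,"az": 0}
    - {"fingers": -1,"x": 0,"y": 0,"z": 0,"ax": 0,"ay": 0,"az": 0}
    - {"fingers": -1,"x": 0,"y": 0,"z": 0,"ax": 0,"ay": 0,"az": 0}

```text
clock: 13.08
tcp_pos: [0.5428, -0.1081, 0.1513]
orientation: [-1.547, -2.097, -0.489]
contact_force: [-1.8, 2.5, 3.8]
grip_width: 0.0148
gripper_force: 69.2
```

arm_command:
  rows:
    - {"fingers": -1,"x": -0.001,"y": 0,"z": 0,"ax": 0,"ay": 0,"az": 0}
    - {"fingers": -1,"x": -0.001,"y": 0,"z": 0,"ax": 0,"ay": 0,"az": 0}
    - {"fingers": -1,"x": 0,"y": 0,"z": 0,"ax": 0,"ay": 0,"az": 0}
    - {"fingers": -1,"x": 0,"y": 0,"z": 0,"ax": 0,"ay": 0,"az": 0}

```text
clock: 13.42
tcp_pos: [0.5429, -0.1081, 0.1513]
orientation: [-1.543, -2.095, -0.492]
contact_force: [-4.1, 7.2, 10.4]
grip_width: 0.0152
gripper_force: 69.8
```

The stop is firm: force rises along the tube axis with no further travel, at the predicted depth. One more light push, then withdraw.

arm_command:
  rows:
    - {"fingers": -1,"x": -0.001,"y": 0,"z": 0,"ax": 0,"ay": 0,"az": 0}
    - {"fingers": -1,"x": 0,"y": 0,"z": 0,"ax": 0,"ay": 0,"az": 0}
    - {"fingers": -1,"x": 0,"y": 0,"z": 0,"ax": 0,"ay": 0,"az": 0}

```text
clock: 13.67
tcp_pos: [0.5429, -0.1081, 0.1513]
orientation: [-1.541, -2.094, -0.493]
contact_force: [-5.7, 8.8, 14.8]
grip_width: 0.0148
gripper_force: 70.0
```

arm_command:
  rows:
    - {"fingers": -1,"x": 0.005,"y": 0,"z": 0,"ax": 0,"ay": 0,"az": 0}
    - {"fingers": -1,"x": 0.015,"y": 0,"z": 0,"ax": 0,"ay": 0,"az": 0}
    - {"fingers": -1,"x": 0.02,"y": 0,"z": 0,"ax": 0,"ay": 0,"az": 0}
    - {"fingers": -1,"x": 0.02,"y": 0,"z": 0,"ax": 0,"ay": 0,"az": 0}
    - {"fingers": -1,"x": 0.02,"y": 0,"z": 0,"ax": 0,"ay": 0,"az": 0}
    - {"fingers": -1,"x": 0.02,"y": 0,"z": 0,"ax": 0,"ay": 0,"az": 0}
    - {"fingers": -1,"x": 0.02,"y": 0,"z": 0,"ax": 0,"ay": 0,"az": 0}
    - {"fingers": -1,"x": 0.02,"y": 0,"z": 0,"ax": 0,"ay": 0,"az": 0}
    - {"fingers": -1,"x": 0.015,"y": 0,"z": 0,"ax": 0,"ay": 0,"az": 0}
    - {"fingers": -1,"x": 0,"y": 0,"z": 0,"ax": 0,"ay": 0,"az": 0}

```text
clock: 14.5
tcp_pos: [0.506, 0.0128, 0.2399]
orientation: [-1.544, -2.101, -0.491]
contact_force: [0.7, -0.1, -1.3]
grip_width: 0.0147
gripper_force: 68.9
```

Run:
```python
from h import *
o=r.get_obs();print(np.round(o['tcp_pos'],4),o['clock'],np.round(o['contact_force'],1),np.round(o['joints'],2))
f=load('scene')
w=f['frame'].min(2)>95
m=w.astype(np.uint8);m[:int(325*.64)]=0;m[int(395*.64):]=0;m[:,:int(300*.64)]=0;m[:,int(410*.64):]=0
c=max(cv2.findContours(m,0,2)[0],key=cv2.contourArea);X=cast(f,c.reshape(-1,2),.009)
print('pad',[np.round(v,4) for v in cv2.minAreaRect(X[:,:2].astype(np.float32))])
```

```text
[0.506  0.0128 0.2399] 14.5 [ 0.7 -0.1 -1.3] [-0.31  0.45  0.62  1.89 -0.76  1.38  0.96]
pad [array([0.44  , 0.0212]), array([0.0975, 0.1302]), np.float64(80.2421)]
```

Run:
```python
from h import *
h=np.radians(-95);u=np.array([np.cos(h),np.sin(h),0]);Rt=tool(85)
tip=np.array([.4405,.018,.109]);P=tip-.156*u-Rt@OFF;print(P.round(4))
h0=tool(107.2);delta(P,Rt,h0);delta(P,tool(107.2))
```

```text
[0.4543 0.1754 0.113 ]
shift mm [170.6  -1.4 126.9] turn deg [ 0.   0.  22.2] rows 6.0
shift mm [ 66.9  -1.4 201.9] turn deg [  0.13 -35.03   0.17] rows 6.0
```

arm_command:
  rows:
    - {"fingers": -1,"x": 0,"y": 0,"z": 0,"ax": 0,"ay": -5,"az": 0}
    - {"fingers": -1,"x": 0,"y": 0,"z": 0,"ax": 0,"ay": -5,"az": 0}
    - {"fingers": -1,"x": 0,"y": 0,"z": 0,"ax": 0,"ay": -5,"az": 0}
    - {"fingers": -1,"x": 0,"y": 0,"z": 0,"ax": 0,"ay": -5,"az": 0}
    - {"fingers": -1,"x": 0,"y": 0,"z": 0,"ax": 0,"ay": -5,"az": 0}
    - {"fingers": -1,"x": 0,"y": 0,"z": 0,"ax": 0,"ay": -5,"az": 0}
    - {"fingers": -1,"x": 0,"y": 0,"z": 0,"ax": 0,"ay": -5,"az": 0}

```text
clock: 15.08
tcp_pos: [0.5065, 0.0096, 0.2384]
orientation: [1.864, 2.523, -0.001]
contact_force: [-0.5, -0.3, -1.4]
grip_width: 0.0147
gripper_force: 68.8
```

Translate first, then turn, then descend.

arm_command:
  rows:
    - {"fingers": -1,"x": 0.0345,"y": 0,"z": 0,"ax": 0,"ay": 0,"az": 0}
    - {"fingers": -1,"x": 0.0345,"y": 0,"z": 0,"ax": 0,"ay": 0,"az": 0}
    - {"fingers": -1,"x": 0.0345,"y": 0,"z": 0,"ax": 0,"ay": 0,"az": 0}
    - {"fingers": -1,"x": 0.0345,"y": 0,"z": 0,"ax": 0,"ay": 0,"az": 0}
    - {"fingers": -1,"x": 0.0345,"y": -0.0014,"z": 0,"ax": 0,"ay": 0,"az": 0}
    - {"fingers": -1,"x": 0,"y": 0,"z": 0,"ax": 0,"ay": 0,"az": 5.5}
    - {"fingers": -1,"x": 0,"y": 0,"z": 0,"ax": 0,"ay": 0,"az": 5.5}
    - {"fingers": -1,"x": 0,"y": 0,"z": 0,"ax": 0,"ay": 0,"az": 5.5}
    - {"fingers": -1,"x": 0,"y": 0,"z": 0,"ax": 0,"ay": 0,"az": 5.5}

```text
clock: 15.83
tcp_pos: [0.4539, 0.1743, 0.2379]
orientation: [2.318, 2.12, 0.0]
contact_force: [0.3, -0.4, -1.4]
grip_width: 0.0145
gripper_force: 68.7
```

arm_command:
  rows:
    - {"fingers": -1,"x": 0,"y": 0,"z": 0.03,"ax": 0,"ay": 0,"az": 0}
    - {"fingers": -1,"x": 0,"y": 0,"z": 0.03,"ax": 0,"ay": 0,"az": 0}
    - {"fingers": -1,"x": 0,"y": 0,"z": 0.03,"ax": 0,"ay": 0,"az": 0}
    - {"fingers": -1,"x": 0,"y": 0,"z": 0.02,"ax": 0,"ay": 0,"az": 0}
    - {"fingers": -1,"x": 0,"y": 0,"z": 0.01,"ax": 0,"ay": 0,"az": 0}
    - {"fingers": -1,"x": 0,"y": 0,"z": 0,"ax": 0,"ay": 0,"az": 0}
    - {"fingers": -1,"x": 0,"y": 0,"z": 0,"ax": 0,"ay": 0,"az": 0}
    - {"fingers": -1,"x": 0,"y": 0,"z": 0,"ax": 0,"ay": 0,"az": 0}
    - {"fingers": -1,"x": 0,"y": 0,"z": 0,"ax": 0,"ay": 0,"az": 0}

```text
clock: 16.58
tcp_pos: [0.455, 0.175, 0.1194]
orientation: [2.313, 2.125, 0.004]
contact_force: [-0.2, 0.4, -1.9]
grip_width: 0.0151
gripper_force: 68.8
```

Run:
```python
from h import *
o=r.get_obs();print(np.round(o['tcp_pos'],4),o['clock'],R.from_rotvec(o['orientation']).as_matrix().round(3).tolist())
delta([.4543,.1754,.113],tool(85))
a=grab('scene');b=grab('side')
im=np.hstack([cv2.resize(a['frame'][130:350,150:400],(400,352)),cv2.resize(b['frame'][100:320,170:420],(400,352))]);cv2.imwrite('pics/e1.png',im[:,:,::-1])
w=grab('wrist');T=toolcloud(w)
m=(w['depth']>0)&(abs(T[...,1])<.006)&(T[...,2]>-.03)&(T[...,2]<.03)&(T[...,0]>.015)&(T[...,0]<.055)
P=T[m];print(np.polyfit(P[:,0],P[:,2],1).round(4),T[(w['depth']>0)&(abs(T[...,1])<.006)&(abs(T[...,2])<.03)][:,0].max())
```

```text
[0.455  0.175  0.1194] 16.5833 [[0.085, 0.996, 0.002], [0.996, -0.085, 0.002], [0.002, 0.002, -1.0]]
shift mm [ 0.3 -0.7  6.4] turn deg [ 0.12 -0.1   0.14] rows 1.0
[-0.0001 -0.0081] 0.059767125621145015
```

View pics/e1.png

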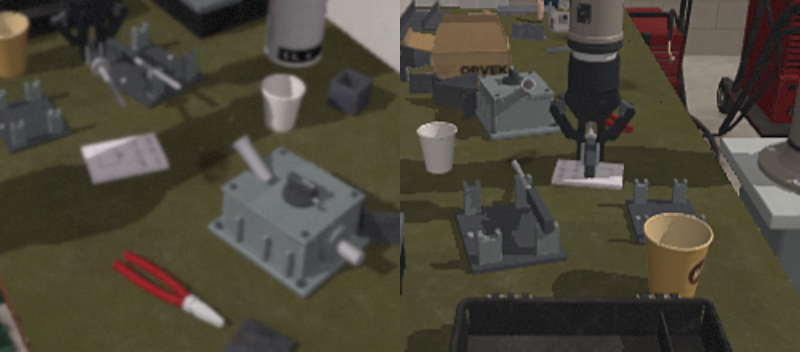

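The pictures show the rod level, with its tip (scene crop (122,105)) above the pad. The knob, cups, pliers and plain rod are undisturbed. I'll lower 6 mm and settle.

arm_command:
  rows:
    - {"fingers": -1,"x": 0,"y": 0,"z": 0.003,"ax": 0,"ay": 0,"az": 0}
    - {"fingers": -1,"x": 0,"y": 0,"z": 0.003,"ax": 0,"ay": 0,"az": 0}
    - {"fingers": -1,"x": 0,"y": 0,"z": 0,"ax": 0,"ay": 0,"az": 0}
    - {"fingers": -1,"x": 0,"y": 0,"z": 0,"ax": 0,"ay": 0,"az": 0}
    - {"fingers": -1,"x": 0,"y": 0,"z": 0,"ax": 0,"ay": 0,"az": 0}
    - {"fingers": -1,"x": 0,"y": 0,"z": 0,"ax": 0,"ay": 0,"az": 0}
    - {"fingers": -1,"x": 0,"y": 0,"z": 0,"ax": 0,"ay": 0,"az": 0}
    - {"fingers": -1,"x": 0,"y": 0,"z": 0,"ax": 0,"ay": 0,"az": 0}
    - {"fingers": -1,"x": 0,"y": 0,"z": 0,"ax": 0,"ay": 0,"az": 0}
    - {"fingers": -1,"x": 0,"y": 0,"z": 0,"ax": 0,"ay": 0,"az": 0}

```text
clock: 17.57
tcp_pos: [0.454, 0.1747, 0.1121]
orientation: [-2.313, -2.125, -0.0]
contact_force: [0.7, -0.7, -1.2]
grip_width: 0.0147
gripper_force: 68.8
```

Run:
```python
from h import *
o=r.get_obs();R0=R.from_rotvec(o['orientation']).as_matrix()
print(np.abs(o['qvel']).max(),'tip',(np.array(o['tcp_pos'])+R0@(OFF+[-.156,0,0])).round(4),R0[2].round(4),r.hand_in())
```

```text
the job is handed in; nothing more can be done
0.0016455311084530577 tip [0.4407 0.0172 0.1081] [ 1.e-04  1.e-04 -1.e+00] None
```

I handed the job in at about 17.6 s: the knob is on its mark, the rod went in until the collar stopped at the mouth and was drawn right out, and it is now held still and level with its tip about 10 cm above the pad; no verdict was returned.

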